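# Lay two bench tools in the lanes of the tool tray, handles at the blue end

## Robot

A 6-joint arm with a two-finger parallel gripper is mounted at the origin on a cart in front of the work surface, level with it; the furniture and walls round the work are solid. World frame = base frame: x ahead of the robot, y to its left, z up, the work surface at z = 0. Lengths are in m, angles in rad, forces in N, time in s.
With the tool pointing down it reaches from about 0.35 to 0.975 m from the base axis. Payload 4.9 kg.
Tool frame: the origin (TCP) lies at the very end of the fingers, on their centre line; the grasp point (between the pads) lies 19 mm behind it; z points along the fingers, y is the line along which they close (so a half turn about z gives the same grasp; the last joint's range is limited). The gripper opens to 85 mm and grips with 20 to 120 N. Pads are 22 mm wide; open, the fingers measure 114 mm over their backs; the gripper's body (76 mm by 85 mm) begins 54 mm behind the grasp point. The pads swing forward as they close: fully open they stand 13 mm farther back than shut.
Start: joints at [1, 0.053, 1.613, -0, 1.476, -0.119], TCP at [0.273, 0.562, 0.231] pointing down, gripper open.
Joint ranges: [-3.01, 3.01], [-1.01, 2.22], [0.06, 2.58], [-1.02, 4.17], [0.09, 2.62], [-3.14, 3.14]. Speed limits (rad/s): [2.57, 2.57, 3.14, 3.14, 3.14, 3.14].

## Interface

Orientations are given as a unit quaternion [w, x, y, z].
In Python, from plant import state, optics, ticket, nets gives the robot as it stands. The module is installed in compiled form; this text tells all that it offers.
- The arm moves only by the shell command python3 -m inch 'ROWS' [OPENING]. ROWS is JSON, a list of rows, each an object of numbers: "dx", "dy", "dz": the shift along the tool's x, y, z as a fraction of full scale; "rx", "ry", "rz": the turn, a rotation vector about the tool's x, y, z as a fraction of full scale. In form: [{"dx": .., "dy": .., "dz": .., "rx": .., "ry": .., "rz": ..}, ...]. A call has 1 to 5 rows; each row is the pose to reach, as a shift and turn from the pose commanded when the call began, along the tool's axes at that moment; what a row does not reach only later rows make up. Full scale, the value 1, is 0.8 m for a shift and 1.5 rad for a turn. A row lasts 1/10 s, in which the tool goes at most 50 mm and 8.59 degrees, less where a joint would pass 70% of its speed; a pose out of reach is approached as far as the arm can. A call with a number of a shift or a turn outside -1 to 1 is refused whole. A call with a gripper value outside its range is refused whole. OPENING is the opening, from -1 (shut) to 1 (fully open), set as the call begins (- or left out, the last holds). The fingers move at their own pace and stop on an object; the grip force is fixed at half the most. Time passes only in rows, so rows that repeat a pose let the fingers close. It gives the time, the measured TCP pose, the force, the opening and the grip force at its end, in the units of the state.
- state(): the state, without advancing time (a new reading comes with each control period).
- optics.grab_frame(name): name is "scene" or "side" or "wrist"; returns the picture (420x560x3 uint8, red, green, blue); there is no depth.
- optics.camera_info(name): a dict with "fx", "fy", "cx", "cy" (pixels), "k1" (the pictures are not rectified: a ray, as slopes to the right and down, at radius r is drawn at 1 + k1 r^2 times it, then the intrinsics apply), "R" (3x3) and "t" (3): a world point X has camera coordinates R X + t. Camera axes: x right, y down, z forward; pixel columns grow to the right and rows downward; lengths in m; the calibration is good to about 2 mm. A picture is of the moment at which its call begins: read the wrist's pose just before it. camera_info takes no time and is no camera call; for the wrist camera it gives the pose at the moment of the call.
- ticket.job_done(): hands the job in; it is judged then, once.
Trained networks look in the newest picture that a camera, given by its name, has taken for a name from the list of things; names that differ only in an ending like _2 or _b are one class to them, and where a whole thing is asked for, a point or a joint stands for the part that bears it (a point fixed in the world has none). Each returns a list of dicts, best first, with "confidence" (0 to 1); they miss things now and then, are a little off and sometimes report something else, mostly with a low value. They report only what shows in the picture. A call takes as long as a camera call.
- nets.boxes_of(camera, name): "bbox" ([centre column, centre row, width, height] in pixels, round what is visible of it).
- nets.outline_of(camera, name): "pixels" (420x560 bool, what is visible of it) and "bbox" ([centre column, centre row, width, height] in pixels, round what is visible of it).
The state is a dict: "time": time; "joint_pos": joint angles; "joint_vel": joint speeds; "joint_efforts": joint torques, N m; "tool_pos": TCP position; "tool_rot": TCP orientation; "contact_force": force on the tool from outside, world axes, zero at the start; "ft_torque": the same for the moment, N m; "gripper_width": opening from 0.0 (shut) to 1.0 (fully open); "grasp_force": force on a finger pad.
Only numpy, scipy, OpenCV 4.12 (cv2) and the standard library are available. Lean on these libraries where they do the work, as an engineer would, in place of code of your own. Each camera call takes 0.05 s, during which the arm holds its last target. There are 200 camera calls.

## Task

Put the amber-handled screwdriver and the grey electrode holder away in the two-lane tool tray, one in each lane, lying flat inside the lane with both handles at the end of the tray that has the blue band. Lay them down gently, don't drop them, and leave the tweezers and the pipette bulb where they are.

Things in the scene. Friction and masses are not known exactly. Their poses are not given: they have to be found in the camera images.
- tool_tray: grey moulded tray fixed to the bench, 232 x 142 mm, 11 mm high, with two parallel open-topped lanes (white floors) running along its own x axis. Each lane is 204 mm long, 38 mm wide, its floor 4 mm above the bench and its walls 7 mm high; the lane centre lines are 62 mm apart, 24 mm of wall between them. Origin: centre of the underside; z up. A flat blue band runs across the whole end wall at its -x end.
- lane_a (a point): centre of the floor of the lane on the tray's +y side (tray frame 0, +31, +4 mm); x runs along the lane, away from the blue-banded end; z up
- lane_b (a point): centre of the floor of the lane on the tray's -y side (tray frame 0, -31, +4 mm); axes as for lane_a
- screwdriver: small flat screwdriver, 55 g, 172 mm long, lying along its own x axis. Amber handle from x = -86 to -6 mm, 17 mm wide and 18 mm high; steel blade from -6 to +86 mm, 4 mm thick, 10 mm above the underside. Origin: middle of the length, at the underside; z up, +x points to the blade's tip. Centre of mass about 41 mm behind the origin, in the handle.
- screwdriver_butt (a point): on the screwdriver's long axis near the end of the handle: body frame (-80, 0, 9) mm
- screwdriver_tip (a point): on the screwdriver's long axis near the tip of the blade: body frame (83, 0, 10) mm
- electrode_holder: electrode holder, 70 g, 178 mm long, lying along its own x axis. Dark grey handle (the grey body) from x = -89 to -4 mm, 20 mm wide and 18 mm high; thin cream stem and electrode wire from there to x = +89 mm, 9 mm above the underside. Origin: middle of the length, at the underside; z up, +x points to the wire's end. Centre of mass about 46 mm behind the origin, in the handle.
- holder_butt (a point): on the electrode holder's long axis near the end of the handle: body frame (-83, 0, 9) mm
- holder_tip (a point): on the electrode holder's long axis near the end of the wire: body frame (85, 0, 9) mm
- tweezers: steel tweezers, 122 x 10 x 14 mm, lying on the bench; bystander. Origin: centre of the underside
- pipette_bulb: dark red rubber pipette bulb, 81 x 41 x 41 mm, lying on the bench; bystander. Origin: centre of the underside

How it is judged:
By the outcome, as a careful person would: the job done as asked, in the order asked, and still so for the second after the job is handed in, with the robot touching nothing.
It also fails if it takes over 51 s, if anything falls off the work surface, if the arm or the gripper's body presses on something with over 40 N, if the wrist force passes 120 N, or if a joint passes its speed limit or range.

## Working session

There is one attempt and no reset: what is moved stays moved. The work goes in short steps, Python scripts to look and compute and a shell command to move; the robot and the scene stay as the last step left them, time stands still between calls to the robot, and variables do not carry over. Pictures are saved under pics/ and viewed, at most 11 in all, crops included, and the job is handed in when it is done.

```bash
mkdir -p pics; cat > h.py <<'E'
import numpy as np, cv2
from plant import state, optics, ticket, nets
def grab(c,f):
    s=state(); i=optics.camera_info(c); im=optics.grab_frame(c); cv2.imwrite('pics/'+f,im[:,:,::-1]); return im,i
def ray(i,u,v):
    d=np.array([(u-i['cx'])/i['fx'],(v-i['cy'])/i['fy']]); p=d.copy()
    for _ in range(20): p=d/(1+i['k1']*(p@p))
    R=np.array(i['R']);t=np.array(i['t']); return -R.T@t, R.T@np.array([p[0],p[1],1])
def onz(i,u,v,z):
    o,d=ray(i,u,v); return o+d*(z-o[2])/d[2]
def proj(i,X):
    c=np.array(i['R'])@np.array(X)+np.array(i['t']); p=c[:2]/c[2]; p=p*(1+i['k1']*(p@p)); return p*[i['fx'],i['fy']]+[i['cx'],i['cy']]
E
python3 - <<'E'
from h import *
print(state())
a,i=grab('scene','s0.png')
for n in ['screwdriver','electrode_holder','tool_tray','tweezers','pipette_bulb']:
    r=nets.outline_of('scene',n)
    for k in r[:2]:
        m=k['pixels'].astype(np.uint8); 
        if m.sum()<5: continue
        ys,xs=np.nonzero(m); (c,s,an)=cv2.minAreaRect(np.c_[xs,ys].astype(np.float32))
        b=cv2.boxPoints((c,s,an)); print(n,round(k['confidence'],2),k['bbox'],b.round().tolist(),[onz(i,*q,.009)[:2].round(3).tolist() for q in b])
b,j=grab('side','d0.png')
print(i,j)
E
```

```text
{'time': 0.0, 'joint_pos': array([ 1.00001092e+00,  5.33555091e-02,  1.61431713e+00, -4.90240398e-06,
        1.47602555e+00, -1.18996791e-01]), 'joint_vel': array([-0.0019491 , -0.000655  ,  0.00173981,  0.00053625,  0.00198661,
       -0.00052954]), 'joint_efforts': array([ 1.99231792e-03, -3.93678331e+01, -3.70180535e+01,  1.12095561e-04,
        6.80013283e-03,  9.23419975e-06]), 'tool_pos': array([0.27251029, 0.56175016, 0.23005006]), 'tool_rot': array([-3.53637422e-04,  2.23977686e-01,  9.74593704e-01, -9.91594903e-04]), 'contact_force': array([-0.30882889, -0.94987354, -0.6914695 ]), 'ft_torque': array([-0.05857804, -0.00511542,  0.00247982]), 'grasp_force': 0.0, 'gripper_width': 1.0017439253357303}
screwdriver 0.78 [272.9, 252.8, 13.7, 37.7] [[262.0, 235.0], [270.0, 233.0], [279.0, 269.0], [271.0, 271.0]] [[0.489, 0.01], [0.508, -0.001], [0.437, -0.094], [0.42, -0.084]]
electrode_holder 0.79 [374.4, 291.3, 74.4, 19.6] [[340.0, 291.0], [409.0, 276.0], [411.0, 285.0], [342.0, 301.0]] [[0.489, -0.248], [0.638, -0.35], [0.616, -0.369], [0.471, -0.267]]
tool_tray 0.95 [181.2, 185.
[... 464 characters left out ...]
0.766, -0.257], [0.704, -0.255]]
{'fx': 434.7016471372063, 'fy': 434.7016471372063, 'cx': 278.86500842000265, 'cy': 213.67681042978793, 'k1': -0.034303992366158, 'R': array([[ 0.66020331, -0.7510448 ,  0.00795603],
       [-0.55851844, -0.49799097, -0.66337181],
       [ 0.50218397,  0.43351668, -0.74824765]]), 't': array([-0.36063129,  0.34204355,  0.91598255])} {'fx': 383.0499427836026, 'fy': 383.0499427836026, 'cx': 276.66864582592166, 'cy': 206.34998910851164, 'k1': -0.05281311401362743, 'R': array([[ 0.95725112, -0.28915144, -0.00785675],
       [-0.19471816, -0.62406326, -0.75672312],
       [ 0.21390448,  0.72590391, -0.65368829]]), 't': array([-0.55705078,  0.12689878,  0.85483476])}
```

```bash
python3 - <<'E'
import cv2,numpy as np
a=cv2.imread('pics/s0.png');b=cv2.imread('pics/d0.png')
cv2.imwrite('pics/s0c.png',cv2.resize(a[120:330,120:440],(800,525),interpolation=3))
E
```

```text
(no output)
```

View pics/s0c.png

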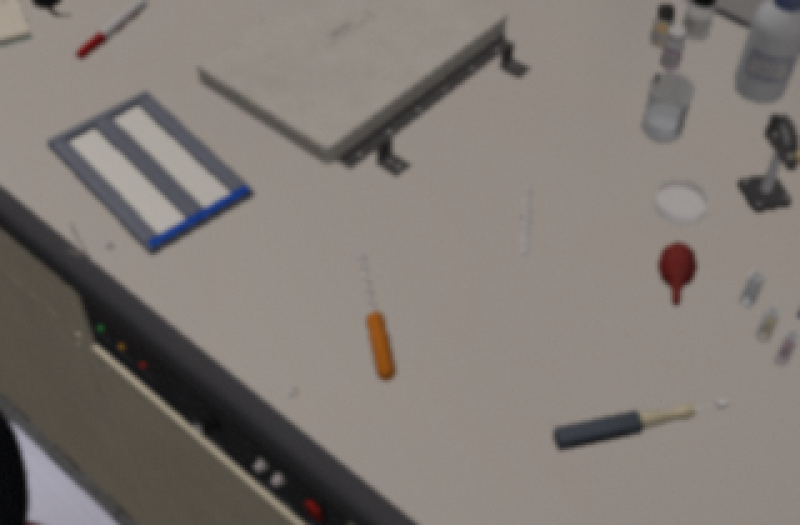

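View pics/d0.png

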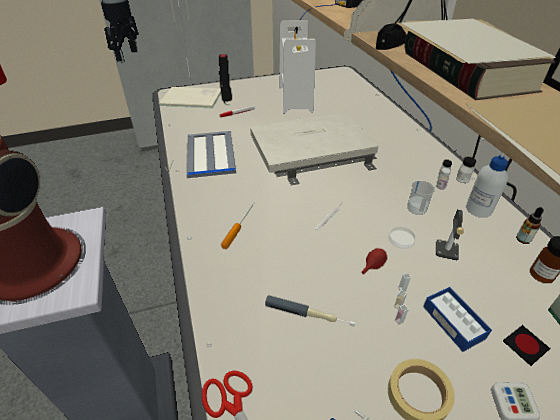

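The side view shows the screwdriver with its butt at about (226,246) and tip at (253,204). The holder's butt is at (266,300) and its wire end at (354,324). The tray is near (210,154), with the blue band on its near (-y) end. The tweezers are at about (330,215) and the bulb at (374,261). The scene view agrees with this.

```bash
python3 - <<'E'
from h import *
i=optics.camera_info('scene'); j=optics.camera_info('side')
for n,a,b,z in [('sdbutt',(274.4,270.4),(226,246),.009),('sdtip',(264.8,222),(253,204),.010),('hbutt',(342.8,295),(266,300),.009),('htip',(411,281),(354,324),.009),
 ('t1',(139.2,177.2),(189,134),.011),('t2',(178.8,157.2),(233,132),.011),('t3 band',(221,195),(236,173),.011),('t4 band',(181.2,218),(187,175),.011),
 ('tweez1',(330,219.5),(319,227),.01),('tweez2',(332,195),(341,204),.01)]:
    print(n,onz(i,*a,z).round(3),onz(j,*b,z).round(3))
k=optics.camera_info('wrist'); R=np.array(k['R']); print('cam pos',-R.T@k['t'],'axes',R.round(2).tolist(),k['fx'])
E
```

```text
sdbutt [ 0.428 -0.089  0.009] [ 0.434 -0.089  0.009]
sdtip [0.528 0.035 0.01 ] [0.529 0.036 0.01 ]
hbutt [ 0.484 -0.259  0.009] [ 0.482 -0.258  0.009]
htip [ 0.628 -0.362  0.009] [ 0.626 -0.361  0.009]
t1 [0.407 0.436 0.011] [0.414 0.443 0.011]
t2 [0.545 0.417 0.011] [0.555 0.411 0.011]
t3 band [0.519 0.199 0.011] [0.516 0.181 0.011]
t4 band [0.385 0.216 0.011] [0.381 0.214 0.011]
tweez1 [ 0.654 -0.092  0.01 ] [ 0.66  -0.094  0.01 ]
tweez2 [ 0.733 -0.04   0.01 ] [ 0.745 -0.032  0.01 ]
cam pos [0.21160653 0.59017535 0.37299525] axes [[0.44, 0.9, 0.0], [0.87, -0.42, 0.26], [0.24, -0.11, -0.97]] 343.597011138215
```

```bash
cat >> h.py <<'E'
from scipy.spatial.transform import Rotation as Ro
def rows(p,hd):
    """target TCP p, tool x heading hd (deg), tool down -> fractions"""
    s=state(); w,x,y,z=s['tool_rot']; R=Ro.from_quat([x,y,z,w]); h=np.radians(hd)
    T=Ro.from_matrix(np.c_[[np.cos(h),np.sin(h),0],[np.sin(h),-np.cos(h),0],[0,0,-1]])
    d=R.inv().apply(np.array(p)-s['tool_pos'])
    print('d',(d/.8).round(4),'r',((R.inv()*T).as_rotvec()/1.5).round(4),'mm',(d*1000).round(1),'t',round(s['time'],2),'pos',s['tool_pos'].round(4),'F',s['contact_force'].round(1),'w',round(s['gripper_width'],3))
E
python3 -c "
from h import *
rows([.44,.31,.25],110)"
```

```text
d [-0.3256 -0.1923 -0.0237] r [-3.000e-04  1.000e-04  5.133e-01] mm [-260.5 -153.8  -18.9] t 0.35 pos [0.2728 0.5621 0.231 ] F [-0.1  0.6 -0.4] w 0.999
```

```bash
python3 -m inch '[{"dx":-0.27,"dy":-0.16,"dz":-0.02,"rz":0.43},{"dx":-0.27,"dy":-0.16,"dz":-0.02,"rz":0.43},{"dx":-0.27,"dy":-0.16,"dz":-0.02,"rz":0.43},{"dx":-0.27,"dy":-0.16,"dz":-0.02,"rz":0.43},{"dx":-0.27,"dy":-0.16,"dz":-0.02,"rz":0.43}]'
python3 -m inch '[{"dx":0},{"dx":0}]'
python3 - <<'E'
from h import *
im,i=grab('wrist','w1.png')
r=nets.outline_of('wrist','tool_tray')
m=r[0]['pixels'].astype(np.uint8); print(r[0]['confidence'],r[0]['bbox'])
c=max(cv2.findContours(m,0,2)[0],key=cv2.contourArea); c=cv2.convexHull(c)
q=cv2.approxPolyDP(c,.03*cv2.arcLength(c,True),True)[:,0]
print(q.tolist()); print([onz(i,*p,.011)[:2].round(4).tolist() for p in q])
E
```

```text
0.6 [167.1, 368.6, 178.0, 81.9]
[[255, 368], [184, 385], [157, 351], [238, 327]]
[[0.4619, 0.4394], [0.4452, 0.348], [0.3879, 0.3431], [0.4017, 0.4471]]validation failed for argument at $[0]...
validation failed for argument at $[0]...
```

View pics/w1.png

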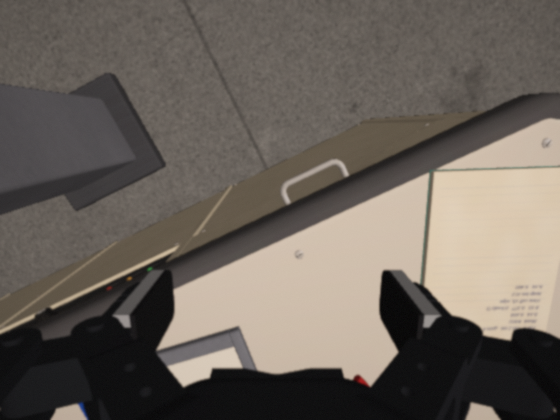

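The wrist view shows the tray only at the bottom edge, around (167,368), because the moves were refused: rows need all six keys. I'll redo the move.

```bash
python3 -m inch '[{"dx":-0.27,"dy":-0.16,"dz":-0.02,"rx":0,"ry":0,"rz":0.43},{"dx":-0.27,"dy":-0.16,"dz":-0.02,"rx":0,"ry":0,"rz":0.43},{"dx":-0.27,"dy":-0.16,"dz":-0.02,"rx":0,"ry":0,"rz":0.43},{"dx":-0.27,"dy":-0.16,"dz":-0.02,"rx":0,"ry":0,"rz":0.43},{"dx":-0.27,"dy":-0.16,"dz":-0.02,"rx":0,"ry":0,"rz":0.43}]'
python3 -c "
from h import *
rows([.45,.31,.25],85)"
```

```text
time: 0.95
tool_pos: [0.4111, 0.3525, 0.2476]
tool_rot: [0.0, 0.523, 0.853, 0.0]
contact_force: [0.9, 0.5, -0.1]
gripper_width: 1.0
grasp_force: 0.0
d [-0.0694  0.0192 -0.003 ] r [ 5.000e-04 -2.000e-04  3.721e-01] mm [-55.5  15.4  -2.4] t 0.95 pos [0.4111 0.3525 0.2476] F [ 0.9  0.5 -0.1] w 1.0
```

```bash
python3 -m inch '[{"dx":-0.07,"dy":0.02,"dz":0,"rx":0,"ry":0,"rz":0.37},{"dx":-0.07,"dy":0.02,"dz":0,"rx":0,"ry":0,"rz":0.37},{"dx":-0.07,"dy":0.02,"dz":0,"rx":0,"ry":0,"rz":0.37},{"dx":-0.07,"dy":0.02,"dz":0,"rx":0,"ry":0,"rz":0.37},{"dx":-0.07,"dy":0.02,"dz":0,"rx":0,"ry":0,"rz":0.37}]' >/dev/null
python3 - <<'E'
from h import *
im,i=grab('wrist','w2.png')
r=nets.outline_of('wrist','tool_tray')
m=r[0]['pixels'].astype(np.uint8); print(r[0]['confidence'],r[0]['bbox'])
c=max(cv2.findContours(m,0,2)[0],key=cv2.contourArea); c=cv2.convexHull(c)
q=cv2.approxPolyDP(c,.03*cv2.arcLength(c,True),True)[:,0]
P=np.array([onz(i,*p,.011)[:2] for p in q])
print(q.tolist(),P.round(4).tolist(),P.mean(0),np.linalg.norm(np.roll(P,-1,0)-P,axis=1))
# white lane floors
print(state()['tool_pos'],state()['joint_pos'].round(2))
rows([.40,-.08,.2],51)
E
```

```text
Traceback (most recent call last):
IndexError: list index out of range
```

View pics/w2.png

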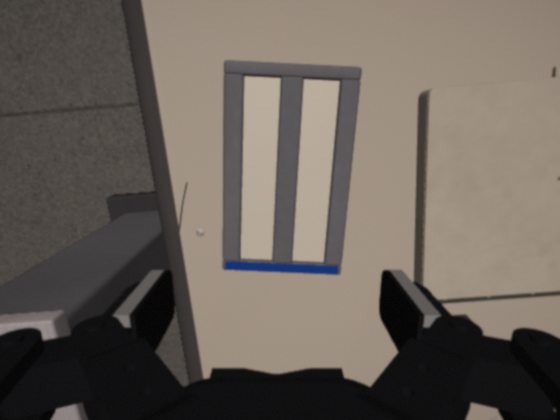

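The wrist view shows the tray whole: outer corners near (225,62), (360,68), (340,272) and (224,269), lane floors white, and the blue band at the bottom around row 267. I'll fit the lanes and the band by colour.

```bash
python3 - <<'E'
from h import *
i=optics.camera_info('wrist')
hsv=cv2.cvtColor(cv2.imread('pics/w2.png'),cv2.COLOR_BGR2HSV)
dark=((hsv[...,2]<130)).astype(np.uint8); roi=np.zeros_like(dark); roi[50:290,205:375]=1
tray=dark&roi; n,l,s,c=cv2.connectedComponentsWithStats(tray); k=1+s[1:,4].argmax()
cs,h=cv2.findContours((l==k).astype(np.uint8),cv2.RETR_CCOMP,1)
for ct,hh in zip(cs,h[0]):
    A=cv2.contourArea(ct)
    if A<1500: continue
    hull=cv2.convexHull(ct); q=cv2.approxPolyDP(hull,.03*cv2.arcLength(hull,True),True)[:,0]
    P=np.array([onz(i,*p,.011)[:2] for p in q]); print(A,hh[3]>=0,q.tolist(),P.round(4).tolist(),P.mean(0).round(4),np.linalg.norm(np.roll(P,-1,0)-P,axis=1).round(4))
rows([.455,-.058,.2],51)
E
```

```text
26634.5 False [[225, 60], [361, 69], [339, 274], [222, 267]] [[0.407, 0.4438], [0.5442, 0.4244], [0.5148, 0.1994], [0.3768, 0.2193]] [0.4607 0.3217] [0.1386 0.227  0.1395 0.2264]
6326.5 True [[305, 78], [340, 82], [322, 262], [292, 260]] [[0.4868, 0.4204], [0.5225, 0.4138], [0.4953, 0.2163], [0.4601, 0.2217]] [0.4912 0.318 ] [0.0363 0.1993 0.0356 0.2006]
6406.5 True [[245, 75], [281, 79], [270, 260], [240, 257]] [[0.4257, 0.4281], [0.4622, 0.4214], [0.4343, 0.2237], [0.3994, 0.2303]] [0.4304 0.3259] [0.0371 0.1997 0.0355 0.1996]
d [-0.4602  0.0423  0.0591] r [ 0.     -0.      0.4013] mm [-368.1   33.8   47.2] t 1.55 pos [0.4502 0.3116 0.2473] F [0.3 0.3 0.6] w 1.001
```

```bash
python3 -m inch '[{"dx":-0.3,"dy":0,"dz":0,"rx":0,"ry":0,"rz":0},{"dx":-0.3,"dy":0,"dz":0,"rx":0,"ry":0,"rz":0},{"dx":-0.3,"dy":0,"dz":0,"rx":0,"ry":0,"rz":0},{"dx":-0.3,"dy":0,"dz":0,"rx":0,"ry":0,"rz":0},{"dx":-0.3,"dy":0,"dz":0,"rx":0,"ry":0,"rz":0}]'  >/dev/null
python3 -m inch '[{"dx":-0.16,"dy":0.04,"dz":0.06,"rx":0,"ry":0,"rz":0.4},{"dx":-0.16,"dy":0.04,"dz":0.06,"rx":0,"ry":0,"rz":0.4},{"dx":-0.16,"dy":0.04,"dz":0.06,"rx":0,"ry":0,"rz":0.4},{"dx":-0.16,"dy":0.04,"dz":0.06,"rx":0,"ry":0,"rz":0.4},{"dx":-0.16,"dy":0.04,"dz":0.06,"rx":0,"ry":0,"rz":0.4}]'  >/dev/null
cat >> h.py <<'E'
def look(name,f,zc):
    im,i=grab('wrist',f); r=nets.outline_of('wrist',name)
    for k in r[:2]:
        m=k['pixels'].astype(np.uint8); ys,xs=np.nonzero(m)
        c,s,a=cv2.minAreaRect(np.c_[xs,ys].astype(np.float32)); b=cv2.boxPoints((c,s,a))
        if np.linalg.norm(b[1]-b[0])>np.linalg.norm(b[2]-b[1]): b=np.roll(b,-1,0)
        e=[(b[0]+b[1])/2,(b[2]+b[3])/2]; E=[onz(i,*p,zc)[:2] for p in e]
        d=E[1]-E[0]; print(name,round(k['confidence'],2),k['bbox'],np.round(e).tolist(),np.round(E,4).tolist(),'len',np.linalg.norm(d).round(4),'hd',np.degrees(np.arctan2(d[1],d[0])).round(1))
    return im,i
E
python3 - <<'E'
from h import *
look('screwdriver','w3.png',.009)
rows([.455,-.058,.2],51)
E
```

```text
screwdriver 0.63 [277.3, 144.3, 19.8, 186.2] [[276.0, 50.0], [276.0, 235.0]] [[0.5316, 0.0416], [0.4235, -0.0915]] len 0.1714 hd -129.1
d [ 0.0014  0.0029 -0.0006] r [ 0.0003 -0.0002  0.0028] mm [ 1.1  2.3 -0.5] t 2.65 pos [ 0.4525 -0.0575  0.1995] F [-0.4 -0.3  0.1] w 1.002
```

View pics/w3.png

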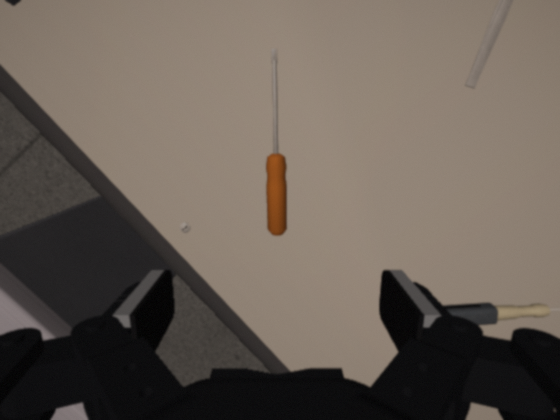

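The screwdriver lies along the image's vertical axis, butt at (276,235) and tip at (276,50), with a measured length of 171 mm. The TCP is already above the grip point, so I'll descend and grip.

```bash
python3 -m inch '[{"dx":0,"dy":0,"dz":0.242,"rx":0,"ry":0,"rz":0},{"dx":0,"dy":0,"dz":0.242,"rx":0,"ry":0,"rz":0},{"dx":0,"dy":0,"dz":0.242,"rx":0,"ry":0,"rz":0},{"dx":0,"dy":0,"dz":0.242,"rx":0,"ry":0,"rz":0},{"dx":0,"dy":0,"dz":0.242,"rx":0,"ry":0,"rz":0}]'
python3 -m inch '[{"dx":0,"dy":0,"dz":0,"rx":0,"ry":0,"rz":0},{"dx":0,"dy":0,"dz":0,"rx":0,"ry":0,"rz":0},{"dx":0,"dy":0,"dz":0,"rx":0,"ry":0,"rz":0},{"dx":0,"dy":0,"dz":0,"rx":0,"ry":0,"rz":0},{"dx":0,"dy":0,"dz":0,"rx":0,"ry":0,"rz":0}]' -1
python3 -m inch '[{"dx":0,"dy":0,"dz":0,"rx":0,"ry":0,"rz":0},{"dx":0,"dy":0,"dz":0,"rx":0,"ry":0,"rz":0},{"dx":0,"dy":0,"dz":0,"rx":0,"ry":0,"rz":0},{"dx":0,"dy":0,"dz":0,"rx":0,"ry":0,"rz":0}]'
```

```text
time: 3.15
tool_pos: [0.4467, -0.0551, -0.0003]
tool_rot: [-0.005, 0.902, 0.432, -0.005]
contact_force: [-1.3, 0.4, -0.6]
gripper_width: 1.005
grasp_force: 0.0
time: 3.65
tool_pos: [0.4538, -0.0582, 0.0076]
tool_rot: [0.001, 0.903, 0.43, 0.001]
contact_force: [-0.6, 0.5, 1.0]
gripper_width: 0.178
grasp_force: 59.9
time: 4.05
tool_pos: [0.4539, -0.0582, 0.0076]
tool_rot: [0.001, 0.903, 0.43, 0.001]
contact_force: [-1.0, 1.4, 7.1]
gripper_width: 0.185
grasp_force: 60.8
```

```bash
python3 -m inch '[{"dx":0,"dy":0,"dz":-0.03,"rx":0,"ry":0,"rz":0},{"dx":0,"dy":0,"dz":-0.08,"rx":0,"ry":0,"rz":0},{"dx":0,"dy":0,"dz":-0.13,"rx":0,"ry":0,"rz":0},{"dx":0,"dy":0,"dz":-0.13,"rx":0,"ry":0,"rz":0}]'
python3 - <<'E'
from h import *
im,i=grab('wrist','w4.png'); im2,_=grab('side','d4.png')
c=cv2.resize(im2[120:330,150:430],(560,420)); cv2.imwrite('pics/c4.png',cv2.vconcat([cv2.resize(im,(400,300)),cv2.resize(c,(400,300))])[:,:,::-1])
h=np.radians(82.4); u=np.array([np.cos(h),np.sin(h)]); L=np.array([.430,.326]); t=L-.041*u; print(t)
rows([*t,.10],82.4)
E
```

```text
time: 4.45
tool_pos: [0.4566, -0.0591, 0.1165]
tool_rot: [0.004, 0.903, 0.43, 0.005]
contact_force: [0.4, -0.6, -1.3]
gripper_width: 0.18
grasp_force: 59.8
[0.42457749 0.28536016]
d [ 0.311  -0.298   0.0132] r [ 2.000e-03 -2.000e-04 -3.656e-01] mm [ 248.8 -238.4   10.5] t 4.55 pos [ 0.4531 -0.058   0.1109] F [ 0.1 -0.5 -1.7] w 0.183
```

View pics/c4.png

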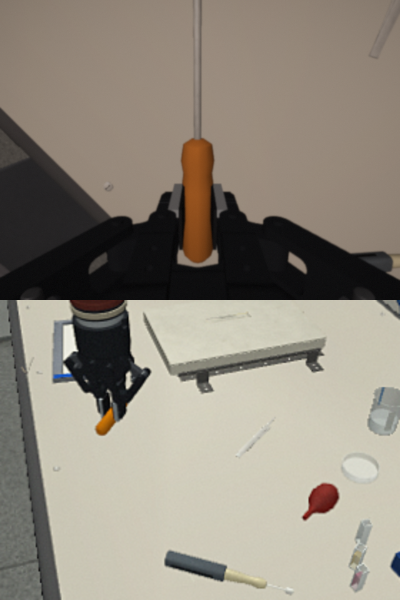

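The wrist picture shows the screwdriver held centrally, its blade straight up the image at column ~197. The side crop shows it clear of the bench. Next is lane_a.

```bash
python3 -m inch '[{"dx":0.05,"dy":-0.05,"dz":0,"rx":0,"ry":0,"rz":0},{"dx":0.09,"dy":-0.086,"dz":0,"rx":0,"ry":0,"rz":0},{"dx":0.13,"dy":-0.125,"dz":0,"rx":0,"ry":0,"rz":0},{"dx":0.17,"dy":-0.163,"dz":0,"rx":0,"ry":0,"rz":0},{"dx":0.21,"dy":-0.2,"dz":0,"rx":0,"ry":0,"rz":0}]'  >/dev/null
python3 -m inch '[{"dx":0.03,"dy":-0.03,"dz":0,"rx":0,"ry":0,"rz":-0.07},{"dx":0.06,"dy":-0.06,"dz":0,"rx":0,"ry":0,"rz":-0.15},{"dx":0.09,"dy":-0.09,"dz":0,"rx":0,"ry":0,"rz":-0.23},{"dx":0.1,"dy":-0.1,"dz":0,"rx":0,"ry":0,"rz":-0.31},{"dx":0.1,"dy":-0.1,"dz":0,"rx":0,"ry":0,"rz":-0.365}]'  >/dev/null
python3 -m inch '[{"dx":0,"dy":0,"dz":0,"rx":0,"ry":0,"rz":0},{"dx":0,"dy":0,"dz":0,"rx":0,"ry":0,"rz":0}]' 
python3 - <<'E'
from h import *
rows([.4246,.2854,.05],82.4)
E
```

```text
time: 5.75
tool_pos: [0.421, 0.2854, 0.1078]
tool_rot: [-0.0, 0.753, 0.658, -0.002]
contact_force: [-0.1, -0.9, -1.5]
gripper_width: 0.177
grasp_force: 59.8
d [0.0008 0.0047 0.0723] r [-0.0017  0.0012 -0.0018] mm [ 0.6  3.7 57.8] t 5.75 pos [0.421  0.2854 0.1078] F [-0.1 -0.9 -1.5] w 0.177
```

Down to z≈0.03, then look from the wrist to check the alignment.

```bash
python3 -m inch '[{"dx":0,"dy":0.005,"dz":0.035,"rx":0,"ry":0,"rz":-0.002},{"dx":0,"dy":0.005,"dz":0.07,"rx":0,"ry":0,"rz":-0.002},{"dx":0,"dy":0.005,"dz":0.095,"rx":0,"ry":0,"rz":-0.002},{"dx":0,"dy":0.005,"dz":0.095,"rx":0,"ry":0,"rz":-0.002},{"dx":0,"dy":0.005,"dz":0.095,"rx":0,"ry":0,"rz":-0.002}]' 
python3 - <<'E'
from h import *
im,i=grab('wrist','w5.png')
rows([.4246,.2854,.0125],82.4)
h=np.radians(82.4);u=np.array([np.cos(h),np.sin(h),0])
print([proj(i,np.array([.430,.326,0])+a*u+[0,0,z]).round() for a,z in ((.102,.004),(.083,.027))])
E
```

```text
time: 6.25
tool_pos: [0.4257, 0.285, 0.0333]
tool_rot: [-0.0, 0.752, 0.659, -0.001]
contact_force: [0.1, 0.7, 0.8]
gripper_width: 0.179
grasp_force: 59.8
d [-0.0004 -0.0025  0.0274] r [ 0.0006 -0.0004  0.0007] mm [-0.4 -2.  21.9] t 6.3 pos [0.4266 0.2855 0.0344] F [ 0.6 -0.1 -0.7] w 0.176
[array([277., -69.]), array([277., -41.])]
```

View pics/w5.png

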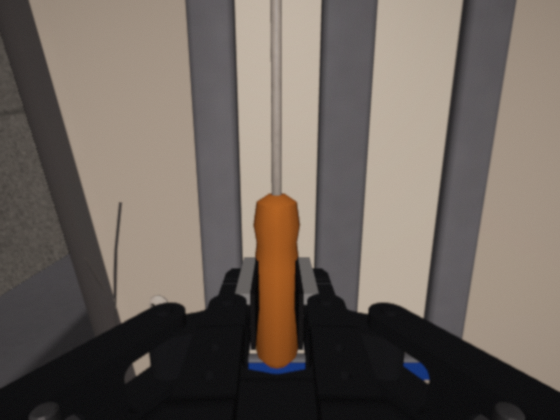

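The blade (column 277) is centred over lane_a (236–322) and parallel to its walls. I'll lower it slowly.

```bash
python3 -m inch '[{"dx":0,"dy":-0.002,"dz":0.01,"rx":0,"ry":0,"rz":0},{"dx":0,"dy":-0.002,"dz":0.018,"rx":0,"ry":0,"rz":0},{"dx":0,"dy":-0.002,"dz":0.024,"rx":0,"ry":0,"rz":0},{"dx":0,"dy":-0.002,"dz":0.024,"rx":0,"ry":0,"rz":0},{"dx":0,"dy":-0.002,"dz":0.024,"rx":0,"ry":0,"rz":0}]' 
python3 -m inch '[{"dx":0,"dy":0,"dz":0.001,"rx":0,"ry":0,"rz":0},{"dx":0,"dy":0,"dz":0.002,"rx":0,"ry":0,"rz":0},{"dx":0,"dy":0,"dz":0.002,"rx":0,"ry":0,"rz":0}]'
```

```text
time: 6.8
tool_pos: [0.4243, 0.2856, 0.0143]
tool_rot: [-0.0, 0.752, 0.659, -0.0]
contact_force: [0.8, -0.8, -0.5]
gripper_width: 0.178
grasp_force: 59.8
time: 7.1
tool_pos: [0.4244, 0.2857, 0.0129]
tool_rot: [0.0, 0.752, 0.66, 0.0]
contact_force: [0.2, -0.1, -1.2]
gripper_width: 0.179
grasp_force: 59.8
```

```bash
python3 -m inch '[{"dx":0,"dy":0,"dz":0.001,"rx":0,"ry":0,"rz":0},{"dx":0,"dy":0,"dz":0.0015,"rx":0,"ry":0,"rz":0},{"dx":0,"dy":0,"dz":0.0015,"rx":0,"ry":0,"rz":0}]'
```

```text
time: 7.4
tool_pos: [0.4244, 0.2857, 0.0116]
tool_rot: [0.0, 0.752, 0.659, -0.0]
contact_force: [-0.7, -0.0, 0.2]
gripper_width: 0.176
grasp_force: 59.9
```

```bash
python3 -m inch '[{"dx":0,"dy":0,"dz":0.001,"rx":0,"ry":0,"rz":0},{"dx":0,"dy":0,"dz":0.001,"rx":0,"ry":0,"rz":0},{"dx":0,"dy":0,"dz":0.001,"rx":0,"ry":0,"rz":0}]'
```

```text
time: 7.7
tool_pos: [0.4245, 0.2857, 0.0116]
tool_rot: [-0.0, 0.752, 0.66, -0.0]
contact_force: [-2.8, -2.1, 5.3]
gripper_width: 0.177
grasp_force: 60.6
```

```bash
python3 -m inch '[{"dx":0,"dy":0,"dz":0,"rx":0,"ry":0,"rz":0},{"dx":0,"dy":0,"dz":0,"rx":0,"ry":0,"rz":0},{"dx":0,"dy":0,"dz":0,"rx":0,"ry":0,"rz":0}]' -0.25
python3 -m inch '[{"dx":0,"dy":0,"dz":-0.02,"rx":0,"ry":0,"rz":0},{"dx":0,"dy":0,"dz":-0.06,"rx":0,"ry":0,"rz":0},{"dx":0,"dy":0,"dz":-0.12,"rx":0,"ry":0,"rz":0},{"dx":0,"dy":0,"dz":-0.18,"rx":0,"ry":0,"rz":0},{"dx":0,"dy":0,"dz":-0.235,"rx":0,"ry":0,"rz":0}]'
python3 - <<'E'
from h import *
im,i=look('screwdriver','w6.png',.013)
rows([.517,-.283,.2],-35.6)
h=np.radians(82.4);u=np.array([np.cos(h),np.sin(h),0]); B=np.array([.4607,.3217,0]); v=np.array([-u[1],u[0],0])
for p in ([276,50],): pass
E
```

```text
time: 8.0
tool_pos: [0.4244, 0.2857, 0.0107]
tool_rot: [0.0, 0.752, 0.659, 0.0]
contact_force: [0.1, 0.3, -0.2]
gripper_width: 0.373
grasp_force: 0.0
time: 8.5
tool_pos: [0.4243, 0.2857, 0.201]
tool_rot: [0.0, 0.752, 0.66, 0.0]
contact_force: [1.3, 0.6, -0.2]
gripper_width: 0.38
grasp_force: 0.0
screwdriver 0.73 [277.3, 143.1, 18.4, 188.0] [[276.0, 50.0], [276.0, 237.0]] [[0.4395, 0.4132], [0.4169, 0.2419]] len 0.1727 hd -97.5
d [-0.6928  0.2027  0.0061] r [-4.0000e-04 -1.1700e-02  1.3745e+00] mm [-554.2  162.1    4.9] t 8.6 pos [0.4282 0.2876 0.2073] F [ 0.8 -0.5  0.2] w 0.371
```

View pics/w6.png

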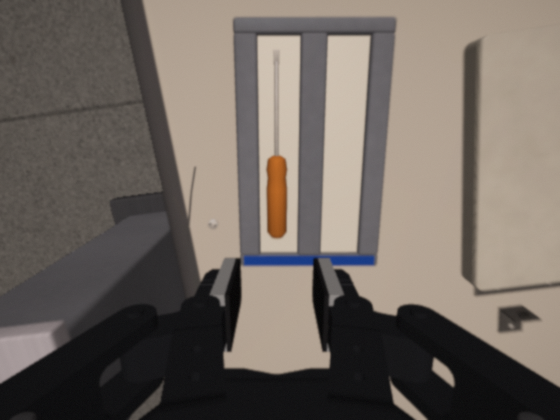

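The screwdriver lies in lane_a with its handle at the blue-band end: butt at (276,237), tip at (276,50), and clear of both end walls. Next is the holder.

```bash
python3 -m inch '[{"dx":-0.3,"dy":0.088,"dz":0,"rx":0,"ry":0,"rz":0},{"dx":-0.3,"dy":0.088,"dz":0,"rx":0,"ry":0,"rz":0},{"dx":-0.3,"dy":0.088,"dz":0,"rx":0,"ry":0,"rz":0},{"dx":-0.3,"dy":0.088,"dz":0,"rx":0,"ry":0,"rz":0},{"dx":-0.3,"dy":0.088,"dz":0,"rx":0,"ry":0,"rz":0}]' 1 >/dev/null
python3 -m inch '[{"dx":-0.3,"dy":0.088,"dz":0,"rx":0,"ry":0,"rz":0.5},{"dx":-0.3,"dy":0.088,"dz":0,"rx":0,"ry":0,"rz":0.5},{"dx":-0.3,"dy":0.088,"dz":0,"rx":0,"ry":0,"rz":0.5},{"dx":-0.3,"dy":0.088,"dz":0,"rx":0,"ry":0,"rz":0.5},{"dx":-0.3,"dy":0.088,"dz":0,"rx":0,"ry":0,"rz":0.5}]'  >/dev/null
python3 -m inch '[{"dx":0,"dy":0,"dz":0,"rx":0,"ry":0,"rz":0.5},{"dx":0,"dy":0,"dz":0,"rx":0,"ry":0,"rz":0.5},{"dx":0,"dy":0,"dz":0,"rx":0,"ry":0,"rz":0.5},{"dx":0,"dy":0,"dz":0,"rx":0,"ry":0,"rz":0.5},{"dx":0,"dy":0,"dz":0,"rx":0,"ry":0,"rz":0.5}]' 
python3 -c "
from h import *
rows([.517,-.283,.2],-35.6); print(state()['joint_pos'].round(2))"
```

```text
time: 10.1
tool_pos: [0.5011, -0.2082, 0.1976]
tool_rot: [-0.0, 0.999, -0.033, -0.001]
contact_force: [-0.3, -0.2, -0.2]
gripper_width: 0.996
grasp_force: 0.0
d [ 0.026   0.0919 -0.0032] r [-2.000e-04  1.100e-03  3.701e-01] mm [20.8 73.5 -2.5] t 10.1 pos [ 0.5011 -0.2082  0.1976] F [-0.3 -0.2 -0.2] w 0.996
[-0.53 -0.12  1.84  0.    1.42  1.11]
```

```bash
python3 -m inch '[{"dx":0.026,"dy":0.092,"dz":-0.003,"rx":0,"ry":0,"rz":0.37},{"dx":0.026,"dy":0.092,"dz":-0.003,"rx":0,"ry":0,"rz":0.37},{"dx":0.026,"dy":0.092,"dz":-0.003,"rx":0,"ry":0,"rz":0.37},{"dx":0.026,"dy":0.092,"dz":-0.003,"rx":0,"ry":0,"rz":0.37},{"dx":0.026,"dy":0.092,"dz":-0.003,"rx":0,"ry":0,"rz":0.37}]' >/dev/null 
python3 - <<'E'
from h import *
look('electrode_holder','w7.png',.009)
rows([.517,-.283,.006],-35.6)
E
```

```text
electrode_holder 0.75 [277.8, 141.0, 18.0, 199.2] [[276.0, 44.0], [276.0, 237.0]] [[0.6255, -0.3612], [0.4792, -0.2579]] len 0.1791 hd 144.8
d [-2.000e-04  6.000e-04  2.429e-01] r [-0.      0.0008  0.0059] mm [ -0.2   0.5 194.3] t 10.7 pos [ 0.5176 -0.2828  0.2003] F [-1.   1.1 -0.6] w 0.998
```

View pics/w7.png

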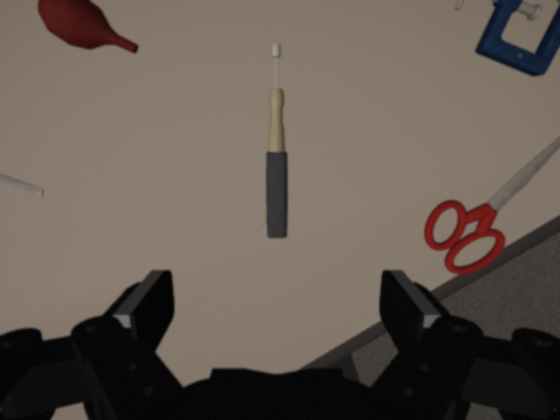

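The holder is vertical in the image, butt at (276,237) and wire end at (276,44), 179 mm long. The bulb (90,25) and tweezers (20,185) are well clear of it. I'll grip it now.

```bash
python3 -m inch '[{"dx":-0.003,"dy":0,"dz":0.06,"rx":0,"ry":0,"rz":0},{"dx":-0.003,"dy":0,"dz":0.12,"rx":0,"ry":0,"rz":0},{"dx":-0.003,"dy":0,"dz":0.18,"rx":0,"ry":0,"rz":0},{"dx":-0.003,"dy":0,"dz":0.22,"rx":0,"ry":0,"rz":0},{"dx":-0.003,"dy":0,"dz":0.242,"rx":0,"ry":0,"rz":0}]'
python3 -m inch '[{"dx":0,"dy":0,"dz":0,"rx":0,"ry":0,"rz":0},{"dx":0,"dy":0,"dz":0,"rx":0,"ry":0,"rz":0},{"dx":0,"dy":0,"dz":0,"rx":0,"ry":0,"rz":0},{"dx":0,"dy":0,"dz":0,"rx":0,"ry":0,"rz":0},{"dx":0,"dy":0,"dz":0,"rx":0,"ry":0,"rz":0}]' -1
python3 -m inch '[{"dx":0,"dy":0,"dz":0,"rx":0,"ry":0,"rz":0},{"dx":0,"dy":0,"dz":0,"rx":0,"ry":0,"rz":0},{"dx":0,"dy":0,"dz":0,"rx":0,"ry":0,"rz":0}]'
python3 -m inch '[{"dx":0,"dy":0,"dz":-0.03,"rx":0,"ry":0,"rz":0},{"dx":0,"dy":0,"dz":-0.08,"rx":0,"ry":0,"rz":0},{"dx":0,"dy":0,"dz":-0.12,"rx":0,"ry":0,"rz":0},{"dx":0,"dy":0,"dz":-0.13,"rx":0,"ry":0,"rz":0},{"dx":0,"dy":0,"dz":-0.13,"rx":0,"ry":0,"rz":0}]'
python3 - <<'E'
from h import *
h=np.radians(82.4); u=np.array([np.cos(h),np.sin(h)]); t=np.array([.4912,.318])-.046*u; print(t)
rows([*t,.11],82.4)
E
```

```text
time: 11.2
tool_pos: [0.5135, -0.2796, 0.0032]
tool_rot: [-0.001, 0.953, -0.301, -0.003]
contact_force: [-0.4, 0.9, -0.9]
gripper_width: 0.997
grasp_force: 0.0
time: 11.7
tool_pos: [0.5172, -0.2826, 0.0098]
tool_rot: [0.001, 0.953, -0.302, 0.002]
contact_force: [0.1, -0.8, -0.0]
gripper_width: 0.206
grasp_force: 59.9
time: 12.0
tool_pos: [0.5172, -0.2826, 0.0097]
tool_rot: [0.001, 0.953, -0.302, 0.002]
contact_force: [-0.0, -0.4, 5.8]
gripper_width: 0.21
grasp_force: 60.7
time: 12.5
tool_pos: [0.5168, -0.2823, 0.1133]
tool_rot: [0.001, 0.953, -0.302, 0.002]
contact_force: [-0.3, 0.3, -0.8]
gripper_width: 0.21
grasp_force: 59.9
[0.48511621 0.27240409]
d [-0.4321 -0.5437  0.0026] r [ 0.0024 -0.0014 -1.3685] mm [-345.7 -434.9    2. ] t 12.5 pos [ 0.5168 -0.2823  0.1133] F [-0.3  0.3 -0.8] w 0.21
```

```bash
python3 -m inch '[{"dx":-0.03,"dy":-0.038,"dz":-0.01,"rx":0,"ry":0,"rz":-0.08},{"dx":-0.06,"dy":-0.076,"dz":-0.02,"rx":0,"ry":0,"rz":-0.18},{"dx":-0.09,"dy":-0.114,"dz":-0.02,"rx":0,"ry":0,"rz":-0.28},{"dx":-0.12,"dy":-0.15,"dz":-0.02,"rx":0,"ry":0,"rz":-0.38},{"dx":-0.15,"dy":-0.19,"dz":-0.02,"rx":0,"ry":0,"rz":-0.48}]'
python3 - <<'E'
from h import *
rows([.4853,.274,.11],82.4)
E
```

```text
time: 13.0
tool_pos: [0.5035, -0.0865, 0.1247]
tool_rot: [-0.001, 0.998, 0.055, -0.002]
contact_force: [1.3, 0.1, -1.2]
gripper_width: 0.21
grasp_force: 59.9
d [ 0.0273 -0.4504  0.0191] r [-0.0028  0.0015 -0.8849] mm [  21.8 -360.3   15.3] t 13.0 pos [ 0.5035 -0.0865  0.1247] F [ 1.3  0.1 -1.2] w 0.21
```

```bash
python3 -m inch '[{"dx":0.003,"dy":-0.05,"dz":0,"rx":0,"ry":0,"rz":-0.1},{"dx":0.006,"dy":-0.1,"dz":0,"rx":0,"ry":0,"rz":-0.2},{"dx":0.009,"dy":-0.15,"dz":0,"rx":0,"ry":0,"rz":-0.3},{"dx":0.012,"dy":-0.2,"dz":0,"rx":0,"ry":0,"rz":-0.4},{"dx":0.015,"dy":-0.25,"dz":0,"rx":0,"ry":0,"rz":-0.48}]' >/dev/null
python3 - <<'E'
from h import *
rows([.4853,.274,.11],82.4)
E
```

```text
d [ 0.1407 -0.1438  0.0184] r [-0.0026  0.0015 -0.405 ] mm [ 112.6 -115.    14.7] t 13.5 pos [0.4944 0.1133 0.1247] F [ 0.3 -0.2 -0.6] w 0.209
```

```bash
python3 -m inch '[{"dx":0.04,"dy":-0.04,"dz":0,"rx":0,"ry":0,"rz":-0.1},{"dx":0.075,"dy":-0.075,"dz":0,"rx":0,"ry":0,"rz":-0.19},{"dx":0.11,"dy":-0.11,"dz":0.005,"rx":0,"ry":0,"rz":-0.28},{"dx":0.13,"dy":-0.13,"dz":0.01,"rx":0,"ry":0,"rz":-0.36},{"dx":0.141,"dy":-0.144,"dz":0.018,"rx":0,"ry":0,"rz":-0.405}]' >/dev/null
python3 -m inch '[{"dx":0,"dy":0,"dz":0,"rx":0,"ry":0,"rz":0},{"dx":0,"dy":0,"dz":0,"rx":0,"ry":0,"rz":0}]'
python3 - <<'E'
from h import *
rows([.4853,.274,.037],82.4)
E
```

```text
time: 14.2
tool_pos: [0.487, 0.2722, 0.111]
tool_rot: [-0.0, 0.754, 0.656, -0.002]
contact_force: [1.2, 0.4, -1.5]
gripper_width: 0.213
grasp_force: 59.9
d [ 0.0022 -0.0021  0.0925] r [-0.0022  0.0016 -0.0042] mm [ 1.8 -1.7 74. ] t 14.2 pos [0.487  0.2722 0.111 ] F [ 1.2  0.4 -1.5] w 0.213
```

```bash
python3 -m inch '[{"dx":0.002,"dy":-0.002,"dz":0.035,"rx":0,"ry":0,"rz":-0.004},{"dx":0.002,"dy":-0.002,"dz":0.065,"rx":0,"ry":0,"rz":-0.004},{"dx":0.002,"dy":-0.002,"dz":0.09,"rx":0,"ry":0,"rz":-0.004},{"dx":0.002,"dy":-0.002,"dz":0.09,"rx":0,"ry":0,"rz":-0.004},{"dx":0.002,"dy":-0.002,"dz":0.09,"rx":0,"ry":0,"rz":-0.004}]'
python3 - <<'E'
from h import *
im,i=grab('wrist','w8.png')
rows([.4853,.274,.016],82.4)
E
```

```text
time: 14.7
tool_pos: [0.487, 0.2738, 0.0411]
tool_rot: [-0.0, 0.753, 0.658, -0.0]
contact_force: [0.5, 0.6, -0.4]
gripper_width: 0.208
grasp_force: 59.9
d [-0.0008 -0.003   0.0327] r [ 0.0008 -0.0004 -0.0005] mm [-0.6 -2.4 26.2] t 14.75 pos [0.4877 0.2743 0.0422] F [-0.5 -0.3 -1.1] w 0.211
```

View pics/w8.png

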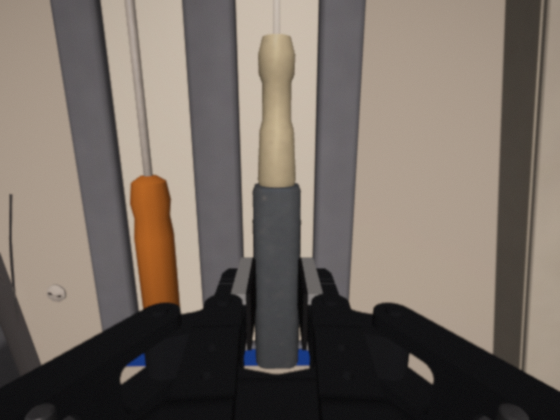

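The holder (column 277) is centred over lane_b (237–318), and the screwdriver in lane_a is clear of the fingers. I'll lower it.

```bash
python3 -m inch '[{"dx":0,"dy":-0.002,"dz":0.012,"rx":0,"ry":0,"rz":0},{"dx":0,"dy":-0.002,"dz":0.022,"rx":0,"ry":0,"rz":0},{"dx":0,"dy":-0.002,"dz":0.029,"rx":0,"ry":0,"rz":0},{"dx":0,"dy":-0.002,"dz":0.031,"rx":0,"ry":0,"rz":0},{"dx":0,"dy":-0.002,"dz":0.031,"rx":0,"ry":0,"rz":0}]'
python3 -m inch '[{"dx":0,"dy":0,"dz":0.001,"rx":0,"ry":0,"rz":0},{"dx":0,"dy":0,"dz":0.001,"rx":0,"ry":0,"rz":0},{"dx":0,"dy":0,"dz":0.001,"rx":0,"ry":0,"rz":0}]'
```

```text
time: 15.25
tool_pos: [0.485, 0.2748, 0.0158]
tool_rot: [-0.0, 0.752, 0.659, -0.0]
contact_force: [0.3, 1.0, -0.6]
gripper_width: 0.214
grasp_force: 59.9
time: 15.55
tool_pos: [0.4856, 0.275, 0.0159]
tool_rot: [0.0, 0.752, 0.659, 0.0]
contact_force: [0.5, 0.4, -1.3]
gripper_width: 0.21
grasp_force: 59.9
```

```bash
python3 -m inch '[{"dx":0,"dy":0,"dz":0.001,"rx":0,"ry":0,"rz":0},{"dx":0,"dy":0,"dz":0.002,"rx":0,"ry":0,"rz":0},{"dx":0,"dy":0,"dz":0.002,"rx":0,"ry":0,"rz":0}]'
python3 -m inch '[{"dx":0,"dy":0,"dz":0.001,"rx":0,"ry":0,"rz":0},{"dx":0,"dy":0,"dz":0.001,"rx":0,"ry":0,"rz":0},{"dx":0,"dy":0,"dz":0.001,"rx":0,"ry":0,"rz":0}]'
```

```text
time: 15.85
tool_pos: [0.4853, 0.2749, 0.0139]
tool_rot: [-0.0, 0.752, 0.659, -0.0]
contact_force: [-0.2, -0.1, -1.4]
gripper_width: 0.21
grasp_force: 59.9
time: 16.15
tool_pos: [0.4854, 0.2749, 0.0137]
tool_rot: [0.0, 0.752, 0.659, -0.0]
contact_force: [-3.2, -1.3, 5.6]
gripper_width: 0.209
grasp_force: 60.6
```

Contact is at the expected height. I'll release, retreat and check.

```bash
python3 -m inch '[{"dx":0,"dy":0,"dz":0,"rx":0,"ry":0,"rz":0},{"dx":0,"dy":0,"dz":0,"rx":0,"ry":0,"rz":0},{"dx":0,"dy":0,"dz":0,"rx":0,"ry":0,"rz":0}]' -0.25
python3 -m inch '[{"dx":0,"dy":0,"dz":-0.02,"rx":0,"ry":0,"rz":0},{"dx":0,"dy":0,"dz":-0.06,"rx":0,"ry":0,"rz":0},{"dx":0,"dy":0,"dz":-0.12,"rx":0,"ry":0,"rz":0},{"dx":0,"dy":0,"dz":-0.18,"rx":0,"ry":0,"rz":0},{"dx":0,"dy":0,"dz":-0.23,"rx":0,"ry":0,"rz":0}]'
python3 -m inch '[{"dx":0,"dy":0,"dz":0,"rx":0,"ry":0,"rz":0},{"dx":0,"dy":0,"dz":0,"rx":0,"ry":0,"rz":0}]' >/dev/null
python3 - <<'E'
from h import *
look('electrode_holder','w9.png',.013)
E
```

```text
time: 16.45
tool_pos: [0.4854, 0.2749, 0.013]
tool_rot: [0.0, 0.752, 0.659, 0.0]
contact_force: [0.3, 0.2, 0.0]
gripper_width: 0.376
grasp_force: 0.0
time: 16.95
tool_pos: [0.4859, 0.2752, 0.2016]
tool_rot: [0.001, 0.752, 0.659, 0.002]
contact_force: [-0.1, 0.6, -0.3]
gripper_width: 0.374
grasp_force: 0.0
electrode_holder 0.7 [275.7, 140.4, 19.8, 195.3] [[275.0, 43.0], [275.0, 239.0]] [[0.502, 0.4085], [0.4781, 0.2302]] len 0.1799 hd -97.6
```

View pics/w9.png

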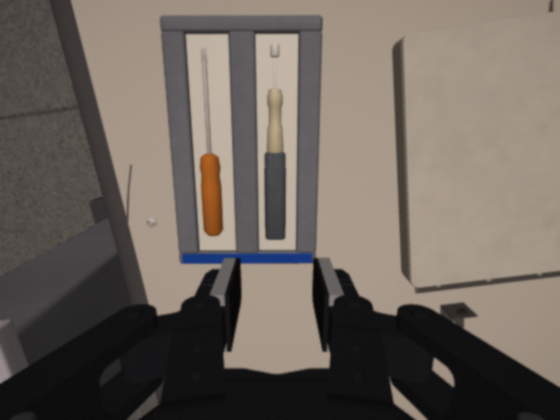

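Both tools lie flat in their own lanes, inside the end walls, with their handles at the blue band: screwdriver butt at (213,235), holder butt at (275,239).

```bash
python3 -c "
from plant import ticket
print(ticket.job_done())"
```

```text
the job is handed in; nothing more can be done
None
```

The screwdriver is in lane_a and the electrode holder is in lane_b, both lying flat with their handles at the blue-banded end; I left the tweezers and bulb alone and handed the job in at about 17 s.

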